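# Find the empty bay of the dark plate store by feel and load it

## Robot

A 6-joint arm with a two-finger parallel gripper is mounted at the origin on a cart in front of the work surface, level with it; the furniture and walls round the work are solid. World frame = base frame: x ahead of the robot, y to its left, z up, the work surface at z = 0. Lengths are in m, angles in rad, forces in N, time in s.
With the tool pointing down it reaches from about 0.3 to 0.875 m from the base axis. Payload 4.2 kg.
Tool frame: the origin (TCP) lies at the very end of the fingers, on their centre line; the grasp point (between the pads) lies bot.pinch_z behind it (bot.pinch_z is the distance from the TCP to the grasp point, in m); z points along the fingers, y is the line along which they close (so a half turn about z gives the same grasp; the last joint's range is limited). The gripper opens to 85 mm and grips with 20 to 120 N. Pads are 22 mm wide; open, the fingers measure 114 mm over their backs; the gripper's body (76 mm by 85 mm) begins 54 mm behind the grasp point. The pads swing forward as they close: fully open they stand 13 mm farther back than shut.
Start: joints at [1.234, 0.32, 1.565, -0, 1.257, -0.02], TCP at [0.179, 0.546, 0.231] pointing down, gripper open.
Joint ranges: [-3.11, 3.11], [-0.84, 2.01], [0.21, 2.61], [-1.34, 4.49], [0.05, 2.63], [-2.56, 2.56]. Speed limits (rad/s): [2.57, 2.57, 3.14, 3.14, 3.14, 3.14].

## Interface

Orientations are given as a rotation vector (axis times angle).
In Python, from rig import bot gives the robot as it stands.
- The arm moves only by the tool jog_arm, called after "Request:" as name(argument=value, ...), one argument or row to a line, values as JSON. Schema: {"type":"object","properties":{"increments":{"type":"array","items":{"type":"number"},"minItems":6,"maxItems":60},"aperture":{"type":"number"},"force":{"type":"number"},"only":{"type":"string"},"quiet":{"type":"boolean"},"lines":{"type":"string"}},"required":["increments"],"additionalProperties":false}. increments is one flat list of numbers that holds 1 to 10 rows one after another, with no inner brackets; each row has 6 numbers: dx, dy, dz in fractions of the full range, 1 being 0.6 m, then a rotation vector rx, ry, rz in normalised numbers (1 is 4 rad); each row shifts and turns the commanded pose from where the row before left it, along the tool's axes as they then stand; what a row does not reach is not made up. A row lasts 1/12 s, in which the tool goes at most 0.0417 m and 0.125 rad, less where a joint would pass 70% of its speed; a pose out of reach is approached as far as the arm can. aperture is the finger opening in m, set as the call begins (left out keeps the last). The fingers move at their own pace and stop on an object; force is the grip in N (left out, the last holds). Time passes only in rows, so rows that do not move let the fingers close. The tool returns the time, the measured TCP pose, the force, the opening and the grip force at its end. only (a regular expression) keeps the lines of the reply that match it, lines (a string "A,B") keeps lines A to B, and quiet returns only ok. Input that does not fit is refused with a message, and nothing moves.
- bot.get_state(): the state, without advancing time (a new reading comes with each control period).
- bot.read_camera(name): name is "scene" or "side" or "wrist"; returns the picture (480x640x3 uint8, red, green, blue); there is no depth.
- bot.calibration(name): a dict with "fov_y" (degrees; the focal length in pixels is half the picture's height over the tangent of half this angle, whatever the lens; pixels are square), "cx", "cy" (the principal point, pixels), "dist_coeffs" ([k1, k2, p1, p2, k3] as OpenCV has them; the pictures are not rectified), "view" (4x4, takes a point from world to camera coordinates). Camera axes: x right, y up, looking along -z (the intrinsics and any distortion apply to the point x, -y, -z); pixel columns grow to the right and rows downward; lengths in m; the calibration is good to about 2 mm. A picture is of the moment at which its call begins: read the wrist's pose just before it. calibration takes no time and is no camera call; for the wrist camera it gives the pose at the moment of the call.
- bot.close_job(): hands the job in; it is judged then, once.
The state is a dict: "time_s": time; "joints": joint angles; "qd": joint speeds; "joint_efforts": joint torques, N m; "tcp_pos": TCP position; "orientation": TCP orientation; "force": force on the tool from outside, world axes, zero at the start; "ft_torque": the same for the moment, N m; "grip_width": finger opening in m; "finger_force": force on a finger pad.
Only numpy, scipy, OpenCV 4.12 (cv2) and the standard library are available. Lean on these libraries where they do the work, as an engineer would, in place of code of your own. Each camera call takes 0.05 s, during which the arm holds its last target. There are 200 camera calls.

## Task

The culture plates in this dark store must not see light, so first take the blue plate pusher and feel gently behind the flaps with it to find which of the four bays is empty. Then slide the loose plate into the empty bay, all the way in, so that its flap drops shut behind it, and lay the pusher flat on the worktop. Do not shove any plate hard back against its spring, and leave the bottles, beaker and timer alone.

Things in the scene. Friction and masses are not known exactly. Their poses are not given: they have to be found in the camera images.
- dark_box: White plate store, fixed: 142 mm deep (x), 420 wide (y), 34 high, no floor. Origin: on the worktop, middle of the front, in the plane of the shut flaps; x points into the bays, y left along the front. Four bays, 104 mm apart. Three hold a plate like 'plate', near rim 26 to 27 mm behind the flap plane; one is empty. None can be seen into. Roof reaches 8 mm out before the flaps.
- plate: The culture plate to be stored: a closed round petri dish with beige content, 94 mm across, 16 mm high, 25 to 50 g, lying on the worktop left of and before the store, too wide to grip. Origin: centre of its underside.
- pusher: Blue plate pusher, 0.12 kg, lying flat, +x from handle to head. Origin: on its underside, where the near rim of a plate in its forked head lies (plate centre 47 mm ahead). Head 53 mm wide, two slanted rubber-faced pads; tips 8 mm ahead of the origin. Bar back to x = -126 mm. Bar, head 12 mm high: they pass under a flap. Grip fin across from above: x -118 to -62 mm, 17 mm thick, top at 40 mm.
- bay_1 (a point): Point on the worktop where the centre of a plate stands when home in the leftmost (+y) bay: 74 mm behind the flap plane, on the bay's middle line (store y = +156 mm). The bay is 100 mm wide and 30 mm high inside, between 4 mm walls. Axes as the store's.
- bay_2 (a point): Point on the worktop where the centre of a plate stands when home in the second from the left bay: 74 mm behind the flap plane, on the bay's middle line (store y = +52 mm). The bay is 100 mm wide and 30 mm high inside, between 4 mm walls. Axes as the store's.
- bay_3 (a point): Point on the worktop where the centre of a plate stands when home in the third from the left bay: 74 mm behind the flap plane, on the bay's middle line (store y = -52 mm). The bay is 100 mm wide and 30 mm high inside, between 4 mm walls. Axes as the store's.
- bay_4 (a point): Point on the worktop where the centre of a plate stands when home in the rightmost (-y) bay: 74 mm behind the flap plane, on the bay's middle line (store y = -156 mm). The bay is 100 mm wide and 30 mm high inside, between 4 mm walls. Axes as the store's.
- flap_1 (a joint): Red flap of the leftmost (+y) bay, 98 x 24 mm, hinged 26 mm up; 0 = hanging shut, grows (rad, to 1.4) as pushed inward; never swings outward. Light spring, about 1 N opens it. Over the pusher or a plate it rides at 0.9 to 1.2; it drops shut behind a plate whose near rim is 23 mm or more inside, and again once the pusher is drawn out.
- flap_2 (a joint): Red flap of the second from the left bay, 98 x 24 mm, hinged 26 mm up; 0 = hanging shut, grows (rad, to 1.4) as pushed inward; never swings outward. Light spring, about 1 N opens it. Over the pusher or a plate it rides at 0.9 to 1.2; it drops shut behind a plate whose near rim is 23 mm or more inside, and again once the pusher is drawn out.
- flap_3 (a joint): Red flap of the third from the left bay, 98 x 24 mm, hinged 26 mm up; 0 = hanging shut, grows (rad, to 1.4) as pushed inward; never swings outward. Light spring, about 1 N opens it. Over the pusher or a plate it rides at 0.9 to 1.2; it drops shut behind a plate whose near rim is 23 mm or more inside, and again once the pusher is drawn out.
- flap_4 (a joint): Red flap of the rightmost (-y) bay, 98 x 24 mm, hinged 26 mm up; 0 = hanging shut, grows (rad, to 1.4) as pushed inward; never swings outward. Light spring, about 1 N opens it. Over the pusher or a plate it rides at 0.9 to 1.2; it drops shut behind a plate whose near rim is 23 mm or more inside, and again once the pusher is drawn out.
- pad_1 (a joint): Sprung pad at the back of the leftmost (+y) bay: 0 at rest, grows (m) to 0.010 at its stop as a plate is pressed back on it; 2.4 N to start, 1.2 N per mm more, damped, slow to return. A plate at home just meets it; a stored plate yields only against it. The pusher alone cannot reach it: its fin meets the roof's edge 54 mm in.
- pad_2 (a joint): Sprung pad at the back of the second from the left bay: 0 at rest, grows (m) to 0.010 at its stop as a plate is pressed back on it; 2.4 N to start, 1.2 N per mm more, damped, slow to return. A plate at home just meets it; a stored plate yields only against it. The pusher alone cannot reach it: its fin meets the roof's edge 54 mm in.
- pad_3 (a joint): Sprung pad at the back of the third from the left bay: 0 at rest, grows (m) to 0.010 at its stop as a plate is pressed back on it; 2.4 N to start, 1.2 N per mm more, damped, slow to return. A plate at home just meets it; a stored plate yields only against it. The pusher alone cannot reach it: its fin meets the roof's edge 54 mm in.
- pad_4 (a joint): Sprung pad at the back of the rightmost (-y) bay: 0 at rest, grows (m) to 0.010 at its stop as a plate is pressed back on it; 2.4 N to start, 1.2 N per mm more, damped, slow to return. A plate at home just meets it; a stored plate yields only against it. The pusher alone cannot reach it: its fin meets the roof's edge 54 mm in.
- bottle_amber: Bystander: brown 54 mm bottle with black cap, 105 mm tall. Origin: centre of its underside.
- bottle_blue: Bystander: white 60 mm bottle with blue cap, 112 mm tall. Origin: centre of its underside.
- timer: Bystander: white bench timer, 62 x 66 x 18 mm. Origin: centre of its underside.
- beaker: Bystander: small empty glass beaker, 80 mm wide, 95 mm tall. Origin: centre of its underside.
Not all that is in view belongs to the job. Of the things that look like the pusher, the largest one is meant. Leave any red or turquoise look-alike of the plate alone.

How it is judged:
On the way:
1. the pusher has been put in under a flap to feel behind it, while the plate was still outside the store (value of joint any of flap_1, flap_2, flap_3, flap_4 above 0.4 rad and x of plate in the frame of dark_box below -0.042 m and x of pusher in the frame of dark_box above 0.005 m), for 0.1 s.
At the end, for the whole second after the job is handed in: The plate stands on the worktop inside a bay, its centre within 10 mm of that bay's home point; all four flaps hang shut (under 0.12 rad); the pusher lies flat on the worktop (within 0.12 rad, underside under 6 mm up), and both are at rest ((horizontal distance between plate and bay_1 below 0.01 m or horizontal distance between plate and bay_2 below 0.01 m or horizontal distance between plate and bay_3 below 0.01 m or horizontal distance between plate and bay_4 below 0.01 m) and height (world z) of each of plate, pusher below 0.006 m and value of joint each of flap_1, flap_2, flap_3, flap_4 below 0.12 rad and angle between pusher's own z axis and vertical below 0.12 rad and linear speed of each of pusher, plate below 0.02 m/s); the robot touches nothing.
It fails at once if a plate was shoved back hard: a bay's sprung pad was pressed in more than 8 mm (value of joint any of pad_1, pad_2, pad_3, pad_4 above 0.008 m).
It fails at once if a bystander (bottle, beaker or timer) was moved more than 20 mm (distance of any of bottle_amber, bottle_blue, timer, beaker from where it was at the start of the episode above 0.02 m).
It also fails if it takes over 72 s, if anything falls off the work surface, if the arm or the gripper's body presses on something with over 40 N, if the wrist force passes 120 N, or if a joint passes its speed limit or range.

## Working session

There is one attempt and no reset: what is moved stays moved. The work goes in short steps, Python scripts to look and compute and a tool call to move; the robot and the scene stay as the last step left them, time stands still between calls to the robot, and variables do not carry over. Pictures are saved under pics/ and viewed, at most 10 in all, crops included, and the job is handed in when it is done.

```bash
mkdir -p pics; ls; python3 - <<'E'
from rig import bot
import cv2
for n in ("scene","side"):
    cv2.imwrite(f"pics/{n}0.png",bot.read_camera(n)[:,:,::-1])
    c=bot.calibration(n);print(n,c)
s=bot.get_state();print(s,bot.pinch_z)
E
```

```text
pics
scene {'fov_y': 44.61466444389167, 'cx': 327.3922020861092, 'cy': 231.4697166901712, 'dist_coeffs': array([0.04494647, 0.        , 0.        , 0.        , 0.        ]), 'view': array([[-0.56399617, -0.82577555,  0.0017496 ,  0.26208046],
       [ 0.39841573, -0.27025679,  0.87648513, -0.26456761],
       [-0.72330715,  0.49503132,  0.48142576, -1.5045444 ],
       [ 0.        ,  0.        ,  0.        ,  1.        ]])}
side {'fov_y': 48.138343910678515, 'cx': 333.3827372725548, 'cy': 241.5609792925112, 'dist_coeffs': array([-0.0207616,  0.       ,  0.       ,  0.       ,  0.       ]), 'view': array([[-0.99967013, -0.01953989,  0.01666784,  0.50433285],
       [ 0.02549534, -0.67665338,  0.73586017, -0.06139899],
       [-0.00310028,  0.73604239,  0.67692835, -1.44428668],
       [ 0.        ,  0.        ,  0.        ,  1.        ]])}
{'time_s': 0.1, 'joints': array([ 1.23399986e+00,  3.20220518e-01,  1.56556551e+00, -4.60426055e-06,
        1.25740308e+00, -1.99795202e-02]), 'qd': array([ 6.78892858e-04, -3.22093950e-05, -2.20454008e-03, -5.68900745e-04,
        2.03875062e-03,  6.43837567e-04]), 'joint_efforts': array([ 8.02530735e-05, -4.16411412e+01, -2.34700549e+01,  3.89146328e-05,
        4.87693091e-03, -1.98078533e-05]), 'tcp_pos': array([0.17898399, 0.54597859, 0.23056732]), 'orientation': array([-4.95529849e-01, -3.10198255e+00,  2.46891936e-03]), 'force': array([0.15617725, 0.25884731, 1.10621313]), 'ft_torque': array([ 0.04176498,  0.01191046, -0.04207793]), 'finger_force': 0.0, 'grip_width': 0.08565072698841307} 0.0187
```

View pics/scene0.png

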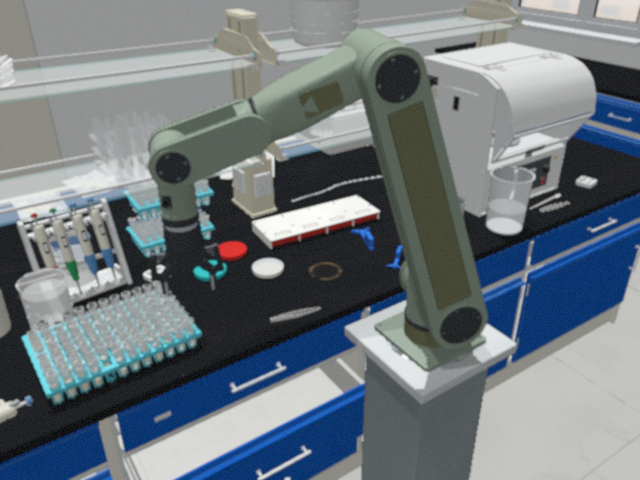

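View pics/side0.png

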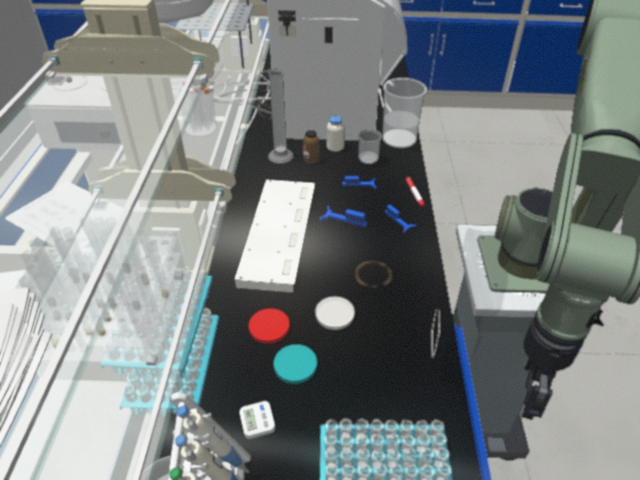

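The side view shows the store at about (275,235) with its front facing the robot (image right). The plate is at (335,312). Three blue tools lie at (343,216), (360,182) and (400,218), and the first is the largest.

```bash
cat > h.py <<'E'
import numpy as np,cv2
from rig import bot
def K(c):
    f=240/np.tan(np.radians(c['fov_y'])/2); return np.array([[f,0,c['cx']],[0,f,c['cy']],[0,0,1.]])
def ray(c,px,z=0):
    px=np.asarray(px,float).reshape(-1,1,2)
    n=cv2.undistortPoints(px,K(c),c['dist_coeffs'])[:,0]
    V=c['view'];R=V[:3,:3];o=-R.T@V[:3,3]
    d=np.c_[n[:,0],-n[:,1],-np.ones(len(n))]@R
    return o+d*((z-o[2])/d[:,2])[:,None]
def proj(c,P):
    P=np.asarray(P,float).reshape(-1,3);V=c['view'];p=P@V[:3,:3].T+V[:3,3]
    return cv2.projectPoints(p*[1,-1,-1],np.zeros(3),np.zeros(3),K(c),c['dist_coeffs'])[0][:,0]
def blobs(m,amin=40):
    cs,_=cv2.findContours(m.astype(np.uint8)*255,cv2.RETR_EXTERNAL,cv2.CHAIN_APPROX_NONE)
    return [k[:,0].astype(float) for k in cs if cv2.contourArea(k)>amin]
E
python3 - <<'E'
from h import *
im=bot.read_camera("side");c=bot.calibration("side");np.set_printoptions(precision=4,suppress=True)
hsv=cv2.cvtColor(im,cv2.COLOR_RGB2HSV)
H,S,V=[hsv[...,i].astype(int) for i in range(3)]
roi=np.zeros(im.shape[:2],bool);roi[165:345,225:430]=1
for k in blobs((H>100)&(H<125)&(S>120)&(V>80)&roi):
    for z in (.012,): 
        w=ray(c,k,z)[:,:2].astype(np.float32); print("blue",len(k),k.mean(0),cv2.minAreaRect(w))
for k in blobs((S<60)&(V>140)&roi,300):
    w=ray(c,k,.034)[:,:2].astype(np.float32); print("white",k.mean(0),cv2.minAreaRect(w),cv2.boxPoints(cv2.minAreaRect(w)).tolist())
    w=ray(c,k,.012)[:,:2].astype(np.float32); print("  plate z.012",cv2.minEnclosingCircle(w), cv2.fitEllipse(w))
cv2.imwrite("pics/side1.png",cv2.resize(im[165:345,225:430,::-1],None,fx=3.3,fy=3.3,interpolation=cv2.INTER_CUBIC))
E
```

```text
blue 117 [343.5214 215.8462] ((0.47469818592071533, -0.17337588965892792), (0.06949455291032791, 0.13600504398345947), 77.77978515625)
blue 79 [399.1772 218.481 ] ((0.3242429494857788, -0.17002955079078674), (0.051168832927942276, 0.12403877079486847), 35.15923309326172)
blue 88 [359.3409 181.5909] ((0.42915335297584534, -0.34396132826805115), (0.06000180542469025, 0.10869551450014114), 83.20970153808594)
white [334.3333 311.7677] ((0.4980680048465729, 0.20950189232826233), (0.08813346177339554, 0.09167084097862244), 1.9618946313858032) [[0.4524579346179962, 0.2538018226623535], [0.45559629797935486, 0.1621847152709961], [0.5436780452728271, 0.16520196199417114], [0.5405397415161133, 0.25681906938552856]]
  plate z.012 ((0.49890491366386414, 0.19036716222763062), 0.04853526130318642) ((0.4984247088432312, 0.19031059741973877), (0.09193974733352661, 0.09492921084165573), 175.41537475585938)
white [276.5631 234.1521] ((0.6608761548995972, -0.08658498525619507), (0.44131210446357727, 0.15491983294487), 85.77023315429688) [[0.5673524737358093, -0.30092689394950867], [0.7218503355979919, -0.3123531937599182], [0.754399836063385, 0.12775692343711853], [0.5999019742012024, 0.13918322324752808]]
  plate z.012 ((0.6668309569358826, -0.11552245169878006), 0.23231102526187897) ((0.6638454794883728, -0.11429444700479507), (0.17662911117076874, 0.5322272777557373), 175.72987365722656)
```

View pics/side1.png

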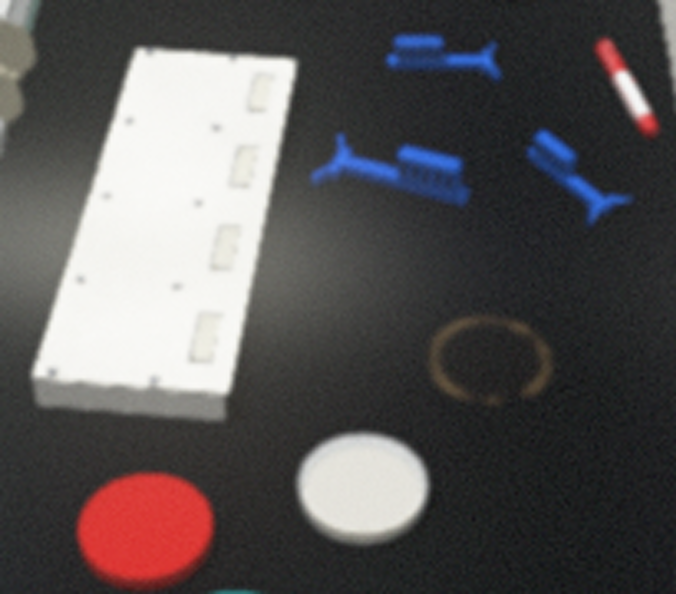

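The crop shows roof corners at (137,48), (297,60), (226,393) and (35,375), and the plate at (363,485). The main pusher has its head at (335,165) facing the store, fin top from (400,153) to (463,165), and tail at (468,195).

```bash
python3 - <<'E'
from h import *
np.set_printoptions(precision=4,suppress=True)
im=bot.read_camera("side")
c=bot.calibration("side")
hsv=cv2.cvtColor(im,cv2.COLOR_RGB2HSV);H,S,V=[hsv[...,i].astype(int) for i in range(3)]
u=lambda p:(np.array(p,float)+.5)/3.3-.5+[225,165]
r=ray(c,u([[137,48],[297,60],[226,393],[35,375]]),.034)[:,:2];print("roof",r)
for a,b in ((0,1),(1,2),(2,3),(3,0)):
    d=r[b]-r[a];print(np.hypot(*d),np.degrees(np.arctan2(d[1],d[0])))
# line fit of front roof edge: rightmost bright px per row
rows=np.arange(188,280);e=[]
for y in rows:
    x=V[y,225:325]; x=225+np.where((x>150)&(S[y,225:325]<70))[0].max(); e.append([x+.5,y])
w=ray(c,e,.034)[:,:2].astype(np.float32);l=cv2.fitLine(w,cv2.DIST_HUBER,0,.001,.001).ravel();print("front edge",l,"normal yaw",np.degrees(np.arctan2(l[1],l[0])))
# pusher fin top: brightest blue
m=(H>100)&(H<125)&(S>120)&(V>190)
roi=np.zeros_like(m);roi[200:235,315:375]=1
for k in blobs(m&roi,8):
    q=cv2.minAreaRect(ray(c,k,.04)[:,:2].astype(np.float32)); print("bright",k.mean(0),q)
print("fin ends",ray(c,u([[400,153],[463,165]]),.04)[:,:2])
print("tips/tail z.012",ray(c,u([[340,137],[315,178],[468,190]]),.012)[:,:2])
E
```

```text
roof [[ 0.718  -0.3102]
 [ 0.5682 -0.2977]
 [ 0.6025  0.1235]
 [ 0.7484  0.1102]]
0.15032420485981793 175.21383877603267
0.4226228988606642 85.34066753683388
0.1464799003568643 -5.241203876597858
0.42148568917118284 -94.13576265488392
front edge [ 0.0743  0.9972  0.5853 -0.0625] normal yaw 85.74097
bright [354.5   212.625] ((0.44734451174736023, -0.15256883203983307), (0.011674696579575539, 0.04551389068365097), 70.56245422363281)
bright [334.0465 214.6279] ((0.5031319856643677, -0.14443247020244598), (0.02834012731909752, 0.054833367466926575), 82.43000030517578)
fin ends [[ 0.4726 -0.1584]
 [ 0.4184 -0.1443]]
tips/tail z.012 [[ 0.5258 -0.2131]
 [ 0.5461 -0.1552]
 [ 0.4124 -0.1442]]
```

Careful with the scale: shifts go in shares of 0.6 m and turns go in shares of 4 rad. That gives: -0.032 m / 0.6 = -0.0533, -0.026 m / 0.6 = -0.0433.

Request:
jog_arm(
  increments=[-0.0433,-0.0533,0,0,0,0,-0.0433,-0.0533,0,0,0,0,-0.0433,-0.0533,0,0,0,0,-0.0433,-0.0533,0,0,0,0,-0.0433,-0.0533,0,0,0,0,-0.0433,-0.0533,0,0,0,0,-0.0433,-0.0533,0,0,0,0,-0.0433,-0.0533,0,0,0,0,-0.0433,-0.0533,0,0,0,0],
  aperture=0.06,
)

```text
time_s: 0.95
tcp_pos: [0.3118, 0.198, 0.2314]
orientation: [0.494, 3.102, 0.001]
force: [1.4, -0.2, -0.4]
grip_width: 0.0603
finger_force: 0.0
```

Request:
jog_arm(
  increments=[-0.0433,-0.0533,0,0,0,0,-0.0433,-0.0533,0,0,0,0,-0.0433,-0.0533,0,0,0,0,-0.0433,-0.0533,0,0,0,0,-0.0433,-0.0533,0,0,0,0,-0.0433,-0.0533,0,0,0,0,-0.0433,-0.0533,0,0,0,0,-0.0433,-0.0533,0,0,0,0,0,0,0,0,0,0],
)

```text
time_s: 1.7
tcp_pos: [0.4321, -0.1142, 0.2312]
orientation: [0.505, 3.098, -0.005]
force: [-0.4, 0.6, -0.2]
grip_width: 0.0599
finger_force: 0.0
```

```bash
python3 - <<'E'
from h import *
np.set_printoptions(precision=4,suppress=True)
s=bot.get_state();c=bot.calibration("wrist");im=bot.read_camera("wrist");print(s['tcp_pos'],s['orientation'],s['force']);np.savez('w1',im=im,**{k:v for k,v in c.items()})
cv2.imwrite("pics/w1.png",im[:,:,::-1])
E
```

```text
[ 0.4321 -0.1142  0.2312] [ 0.5046  3.098  -0.0047] [-0.3724  0.5643 -0.2489]
```

View pics/w1.png

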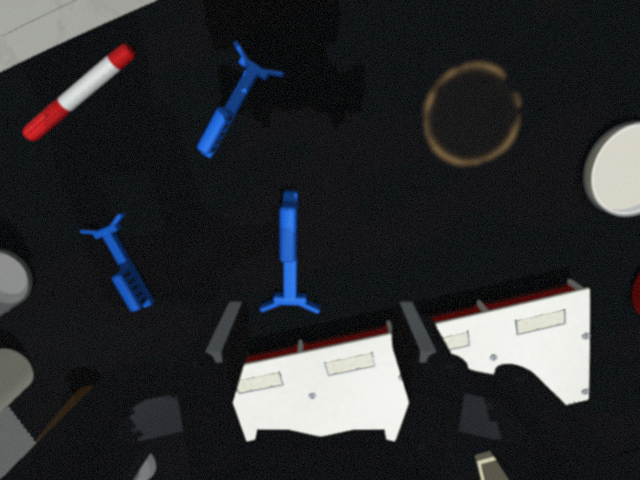

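The wrist view shows the pusher's tail at (290,190), fin at (288,235) and head tips at (262,310) and (319,311). The red/white front edge runs from (247,357) to (575,286), and the plate is at (630,170).

```bash
python3 - <<'E'
from h import *
np.set_printoptions(precision=4,suppress=True)
d=np.load('w1.npz');im=d['im'];c={k:d[k] for k in ('fov_y','cx','cy','dist_coeffs','view')}
hsv=cv2.cvtColor(im,cv2.COLOR_RGB2HSV);H,S,V=[hsv[...,i].astype(int) for i in range(3)]
white=(V>150)&(S<60)
e=[]
for x in list(range(255,390))+list(range(445,585)):
    ys=np.where(white[260:400,x])[0]
    if len(ys): e.append([x,260+ys.min()-.5])
w=ray(c,e,.034)[:,:2].astype(np.float32)
l=cv2.fitLine(w,cv2.DIST_HUBER,0,.001,.001).ravel();l[:2]*=np.sign(l[1])
yv=l[:2];xv=np.array([yv[1],-yv[0]]);print("edge",l,"store yaw",np.degrees(np.arctan2(xv[1],xv[0])),"resid",np.std((w-l[2:])@xv))
# left (y+) end of the roof: rightmost white pixels rows 300..400
e2=[[500+np.where(white[y,500:620])[0].max()+.5,y] for y in range(295,385)]
w2=ray(c,e2,.034)[:,:2];s=(w2-l[2:])@yv;print("left end along y",np.median(s),s.std())
org=l[2:]+yv*(np.median(s)-.21)+xv*.008;print("store origin",org)
b=(H>100)&(H<125)&(S>120)&(V>60)
for k in blobs(b):
    if abs(k[:,0].mean()-290)<25:
        tip=k[k[:,1]>300]; print("tips px",k[np.argmin(k[:,0])],k[np.argmax(k[:,0])],"y range",k[:,1].min(),k[:,1].max())
        t=ray(c,[k[np.argmin(k[:,0])],k[np.argmax(k[:,0])]],.012)[:,:2];print("tips",t,t.mean(0))
        mid=[[x.mean(),y] for y in range(192,292,2) for x in [np.where(b[y,250:330])[0]+250]]
        z=[.04 if 207<y<262 else .012 for _,y in mid]
        P=np.array([ray(c,m,zz)[0,:2] for m,zz in zip(mid,z)])
        for nm,sel in (("fin",[i for i,m in enumerate(mid) if 210<m[1]<258]),("bar",[i for i,m in enumerate(mid) if m[1]>266])):
            g=cv2.fitLine(P[sel].astype(np.float32),cv2.DIST_L2,0,.001,.001).ravel();print(nm,P[sel][0],P[sel][-1],np.degrees(np.arctan2(g[1],g[0])))
        print("tail z.012",ray(c,[[290,k[:,1].min()]],.012))
for y in range(186,300,4): print(y,V[y,283:297:4],end=' ')
cs=[k for k in blobs(white,500) if k[:,0].mean()>580 and k[:,1].mean()<230]
for k in cs: 
    k=k[k[:,0]<637]; w=ray(c,k,.014)[:,:2].astype(np.float32); A=np.c_[2*w,np.ones(len(w))];q=np.linalg.lstsq(A,(w**2).sum(1),rcond=None)[0];print("plate",q[:2],np.sqrt(q[2]+q[:2]@q[:2]))
E
```

```text
edge [ 0.0754  0.9972  0.5862 -0.0568] store yaw -4.324491 resid 0.00035397412
left end along y 0.18128705660012678 0.00037637752914155767
store origin [ 0.592  -0.0861]
tips px [259. 308.] [320. 311.] y range 190.0 314.0
tips [[ 0.5224 -0.2154]
 [ 0.5469 -0.1532]] [ 0.5347 -0.1843]
fin [ 0.425  -0.1439] [ 0.4657 -0.1588] -20.635092
bar [ 0.4884 -0.1674] [ 0.5125 -0.1762] -20.065243
tail z.012 [[ 0.4108 -0.1386  0.012 ]]
186 [26 18 21 15] 190 [16 60 54 52] 194 [ 81 122 123 193] 198 [ 87 124 126 151] 202 [ 74  85  91 102] 206 [104 109 109  93] 210 [196 202 214 145] 214 [214 225 231 161] 218 [214 226 231 154] 222 [216 227 232 157] 226 [214 227 232 161] 230 [190 206 220 148] 234 [191 202 205 127] 238 [191 202 204 130] 242 [195 205 206 127] 246 [194 206 204 121] 250 [192 205 203 128] 254 [198 206 205 121] 258 [194 203 203 134] 262 [143 205 208 197] 266 [135 228 230 198] 270 [133 227 227 199] 274 [134 228 231 197] 278 [133 227 229 194] 282 [132 226 230 195] 286 [129 225 229 193] 290 [124 227 228 191] 294 [135 226 231 189] 298 [207 230 231 216] plate [0.4981 0.1945] 0.045740784700953
```

Converted, 0.04 m / 0.6 = 0.0667, -0.0301 m / 0.6 = -0.0502, 0.033 rad / 4 = 0.0083.

Request:
jog_arm(
  increments=[0,0,0,0,0,0.0083,-0.0392,-0.0502,0,0,0,0,0,0,0.0667,0,0,0,0,0,0.0667,0,0,0,0,0,0.0667,0,0,0,0,0,0.0667,0,0,0,0,0,0.05,0,0,0,0,0,0.0167,0,0,0,0,0,0,0,0,0],
)

```text
time_s: 2.5
tcp_pos: [0.4388, -0.1424, 0.0287]
orientation: [-0.544, -3.087, -0.003]
force: [0.0, -0.3, -0.7]
grip_width: 0.0598
finger_force: 0.0
```

Converted, 0.0145 m / 0.6 = 0.0242, -0.0074 m / 0.6 = -0.0123, 0.006 rad / 4 = 0.0015.

Request:
jog_arm(
  increments=[-0.0123,-0.01,0,0,0,0.0015,0,0,0.0242,0,0,0,0,0,0,0,0,0],
)

```text
time_s: 2.75
tcp_pos: [0.4472, -0.1529, 0.0171]
orientation: [0.556, 3.091, -0.0]
force: [-0.8, -0.1, 0.5]
grip_width: 0.0598
finger_force: 0.0
```

Request:
jog_arm(
  increments=[0,0,0,0,0,0,0,0,0,0,0,0,0,0,0,0,0,0,0,0,0,0,0,0,0,0,0,0,0,0,0,0,0,0,0,0],
  aperture=0,
  force=60,
)

```text
time_s: 3.25
tcp_pos: [0.447, -0.153, 0.0179]
orientation: [0.555, 3.09, -0.0]
force: [-0.7, 1.2, 6.3]
grip_width: 0.0149
finger_force: 59.5
```

```bash
python3 - <<'E'
from h import *
c=bot.calibration("wrist");im=bot.read_camera("wrist");cv2.imwrite("pics/w2.png",im[:,:,::-1])
E
```

```text
(no output)
```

View pics/w2.png

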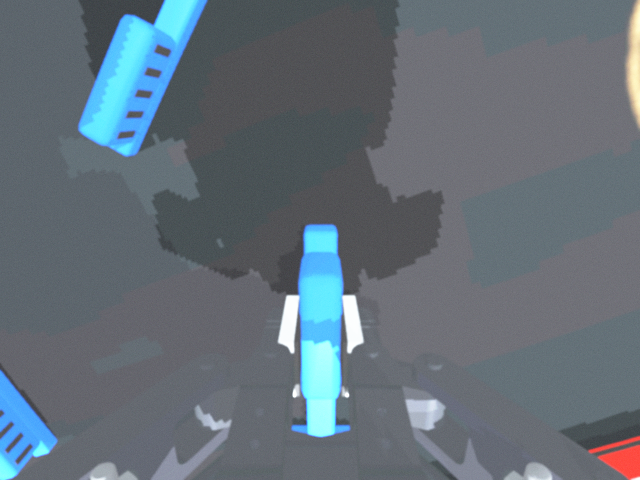

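The pusher is gripped: the fin lies between the pads at (320,330), the bar's tail edge is at (320,225) and the head is at (320,430).

Converted, -0.003 m / 0.6 = -0.005, -0.1 rad / 4 = -0.025.

```bash
cat >> h.py <<'E'
from scipy.spatial.transform import Rotation as Ro
ORG=np.array([.592,-.0861]);YAW=np.radians(-4.32);A=np.array([[np.cos(YAW),-np.sin(YAW)],[np.sin(YAW),np.cos(YAW)]])
OFF=.086
def rep(tx=None,ty=None,tz=None):
    "pusher-origin pose in store frame; tool shift to reach store (tx,ty), height tz"
    s=bot.get_state();R=Ro.from_rotvec(s['orientation']).as_matrix();t=s['tcp_pos']
    d=-R[:2,0];yaw=np.degrees(np.arctan2(d[1],d[0])-YAW)
    o=A.T@(t[:2]+d*OFF-ORG);f=A.T@s['force'][:2]
    print('t %.2f'%s['time_s'],'origin mm',np.round(o*1e3,1),'z',round(t[2]*1e3,1),'yawerr deg',round(yaw,2),'tilt',np.round(R[:2,2],3),'F',np.round(f,1),round(s['force'][2],1),'w',round(s['grip_width'],4))
    if tx is not None:
        g=np.r_[A@(np.array([tx,ty])-o),0 if tz is None else tz-t[2]];print('tool shift mm',np.round(R.T@g*1e3,1),'rz for yaw0',round(np.radians(yaw),4))
E
python3 - <<'E'
from h import *
np.set_printoptions(precision=4,suppress=True)
c=bot.calibration("wrist");s=bot.get_state();R=Ro.from_rotvec(s['orientation']).as_matrix()
for px,z in (((320,225),.012),((320,254),.040),((320,433),.012)):
    p=ray(c,[px],z)[0];print(px,R.T@(p-s['tcp_pos']))
E
```

```text
(320, 225) [0.0389 0.0001 0.0058]
(320, 254) [ 0.0366  0.0001 -0.0222]
(320, 433) [-0.0731  0.      0.006 ]
```

Request:
jog_arm(
  increments=[0,0,-0.005,0,0,0,0,0,0,0,0,-0.025,0,0,0,0,0,-0.025,0,0,0,0,0,-0.0203,0,0,0,0,0,0],
)

```text
time_s: 3.72
tcp_pos: [0.4461, -0.1526, 0.0199]
orientation: [-0.116, -3.139, -0.0]
force: [0.6, -0.5, -1.1]
grip_width: 0.0149
finger_force: 58.5
```

```bash
python3 -c "
from h import *
rep(-.020,-.052,.0195)"
```

```text
t 3.72 origin mm [-54.5 -77.2] z 19.9 yawerr deg 0.11 tilt [-0.  0.] F [ 0.7 -0.4] -1.1 w 0.0149
tool shift mm [-34.5  25.1   0.4] rz for yaw0 0.0018
```

Converted, -0.017 m / 0.6 = -0.0283, 0.0125 m / 0.6 = 0.0208.

```bash
sed -i 's/^OFF=.086/OFF=.0865/' h.py
```

Request:
jog_arm(
  increments=[-0.0283,0.0208,0,0,0,0,-0.0283,0.0208,0,0,0,0,0,0,0,0,0,0,0,0,0,0,0,0],
)

```text
time_s: 4.05
tcp_pos: [0.4826, -0.1299, 0.0198]
orientation: [0.118, 3.139, 0.0]
force: [-0.1, 0.0, -1.0]
grip_width: 0.0149
finger_force: 58.7
```

```bash
python3 -c "
from h import *
rep(0.014,-.052,.0195)"
```

```text
t 4.05 origin mm [-19.3 -51.9] z 19.8 yawerr deg 0.02 tilt [0. 0.] F [-0.1  0. ] -1.0 w 0.0149
tool shift mm [-33.3  -0.1   0.3] rz for yaw0 0.0004
```

Converted, -0.01 m / 0.6 = -0.0167.

Request:
jog_arm(
  increments=[-0.0167,0,0,0,0,0,-0.0167,0,0,0,0,0,-0.0167,0,0,0,0,0,-0.0167,0,0,0,0,0,0,0,0,0,0,0,0,0,0,0,0,0],
)

```text
time_s: 4.55
tcp_pos: [0.5228, -0.1336, 0.0196]
orientation: [0.118, 3.139, -0.0]
force: [0.3, -0.2, -2.6]
grip_width: 0.0149
finger_force: 58.6
```

```bash
python3 -c "
from h import *
rep()"
```

```text
t 4.55 origin mm [ 21.1 -52.5] z 19.6 yawerr deg 0.03 tilt [ 0.001 -0.   ] F [ 0.3 -0.2] -2.6 w 0.0149
```

Request:
jog_arm(
  increments=[-0.0033,0,0,0,0,0,-0.0033,0,0,0,0,0,-0.0017,0,0,0,0,0,0,0,0,0,0,0,0,0,0,0,0,0],
)

```text
time_s: 4.97
tcp_pos: [0.5261, -0.1335, 0.0196]
orientation: [-0.118, -3.138, -0.001]
force: [-2.7, 0.1, -1.4]
grip_width: 0.0148
finger_force: 58.8
```

```bash
python3 -c "
from h import *
rep()"
```

```text
t 4.97 origin mm [ 24.3 -52.2] z 19.6 yawerr deg 0.03 tilt [-0.002  0.   ] F [-2.7 -0.1] -1.4 w 0.0148
```

Converted, -0.001 m / 0.6 = -0.0017.

Request:
jog_arm(
  increments=[-0.0017,0,0,0,0,0,-0.0017,0,0,0,0,0,0,0,0,0,0,0,0,0,0,0,0,0],
)

```text
time_s: 5.3
tcp_pos: [0.5275, -0.1337, 0.0196]
orientation: [-0.118, -3.136, -0.001]
force: [-5.5, 0.3, 0.0]
grip_width: 0.0152
finger_force: 58.9
```

```bash
python3 -c "
from h import *
rep()"
```

```text
t 5.30 origin mm [ 25.8 -52.3] z 19.6 yawerr deg 0.02 tilt [-0.003  0.001] F [-5.5 -0.1] 0.0 w 0.0152
```

Bay 3 is occupied: force rises to 5.5 N at contact, about 24 mm on my scale. Next is bay 2.

Converted, 0.026 m / 0.6 = 0.0433, 0.016 m / 0.6 = 0.0267.

Request:
jog_arm(
  increments=[0.0267,0,0,0,0,0,0.0267,0,0,0,0,0,0.0267,0,0,0,0,0,0,0.0433,0,0,0,0,0,0.0433,0,0,0,0,0,0.0433,0,0,0,0,0,0.0433,0,0,0,0,0,0,0,0,0,0,0,0,0,0,0,0],
)

```text
time_s: 6.05
tcp_pos: [0.4902, -0.0256, 0.0202]
orientation: [0.113, 3.137, -0.0]
force: [-0.0, 0.1, -0.9]
grip_width: 0.0143
finger_force: 59.0
```

```bash
python3 -c "
from h import *
rep(.018,.052,.0195)"
```

```text
t 6.05 origin mm [-19.6  53. ] z 20.2 yawerr deg 0.19 tilt [ 0.003 -0.   ] F [-0.   0.1] -0.9 w 0.0143
tool shift mm [-37.6  -1.1   0.8] rz for yaw0 0.0034
```

Converted, -0.01 m / 0.6 = -0.0167, -0.001 m / 0.6 = -0.0017, 0.003 rad / 4 = 0.0008.

Request:
jog_arm(
  increments=[-0.0167,-0.0017,0,0,0,0.0008,-0.0167,0,0,0,0,0,-0.0167,0,0,0,0,0,-0.0167,0,0,0,0,0,0,0,0,0,0,0],
)

```text
time_s: 6.47
tcp_pos: [0.5321, -0.0316, 0.0199]
orientation: [0.124, 3.135, -0.0]
force: [0.2, -0.5, -2.4]
grip_width: 0.0148
finger_force: 58.9
```

```bash
python3 -c "
from h import *
rep()"
```

```text
t 6.47 origin mm [22.7 49.5] z 19.9 yawerr deg -0.2 tilt [ 0.004 -0.   ] F [ 0.2 -0.5] -2.4 w 0.0148
```

Request:
jog_arm(
  increments=[-0.0033,0,0,0,0,0,-0.0033,0,0,0,0,0,-0.0017,0,0,0,0,0,0,0,0,0,0,0,0,0,0,0,0,0],
)

```text
time_s: 6.88
tcp_pos: [0.5334, -0.031, 0.0198]
orientation: [-0.122, -3.139, -0.0]
force: [-0.4, -0.3, -1.0]
grip_width: 0.0152
finger_force: 58.9
```

```bash
python3 -c "
from h import *
rep()"
```

```text
t 6.88 origin mm [23.9 50.3] z 19.8 yawerr deg -0.13 tilt [-0.  0.] F [-0.4 -0.3] -1.0 w 0.0152
```

Converted, -0.001 m / 0.6 = -0.0017.

Request:
jog_arm(
  increments=[-0.0017,0,0,0,0,0,-0.0017,0,0,0,0,0,0,0,0,0,0,0,0,0,0,0,0,0],
)

```text
time_s: 7.22
tcp_pos: [0.5344, -0.0309, 0.0196]
orientation: [-0.122, -3.137, -0.0]
force: [-3.8, 0.5, 1.0]
grip_width: 0.0146
finger_force: 59.1
```

```bash
python3 -c "
from h import *
rep()"
```

```text
t 7.22 origin mm [24.9 50.5] z 19.6 yawerr deg -0.12 tilt [-0.003  0.   ] F [-3.8  0.2] 1.0 w 0.0146
```

Converted, -0.0015 m / 0.6 = -0.0025.

Request:
jog_arm(
  increments=[-0.0025,0,0,0,0,0,0,0,0,0,0,0,0,0,0,0,0,0],
)

```text
time_s: 7.47
tcp_pos: [0.5357, -0.031, 0.0195]
orientation: [-0.121, -3.136, -0.001]
force: [-5.2, 0.7, 0.3]
grip_width: 0.0146
finger_force: 59.3
```

```bash
python3 -c "
from h import *
rep()"
```

```text
t 7.47 origin mm [26.2 50.6] z 19.5 yawerr deg -0.11 tilt [-0.003  0.   ] F [-5.2  0.3] 0.3 w 0.0146
```

Request:
jog_arm(
  increments=[0.0267,0,0,0,0,0,0.0267,0,0,0,0,0,0.0267,0,0,0,0,0,0,0.0433,0,0,0,0,0,0.0433,0,0,0,0,0,0.0433,0,0,0,0,0,0.0433,0,0,0,0,0,0,0,0,0,0,0,0,0,0,0,0],
)

```text
time_s: 8.22
tcp_pos: [0.4989, 0.0772, 0.0202]
orientation: [0.118, 3.136, 0.001]
force: [-0.4, 0.5, -1.1]
grip_width: 0.0148
finger_force: 59.1
```

```bash
python3 -c "
from h import *
rep(.018,.156,.0195)"
```

```text
t 8.22 origin mm [-18.6 155.8] z 20.2 yawerr deg -0.0 tilt [0.003 0.   ] F [-0.4  0.5] -1.1 w 0.0148
tool shift mm [-36.6   0.2   0.8] rz for yaw0 -0.0
```

Bay 2 is occupied too. Next is bay 1.

Converted, -0.01 m / 0.6 = -0.0167, -0.003 m / 0.6 = -0.005.

Request:
jog_arm(
  increments=[-0.0167,0,0,0,0,0,-0.0167,0,0,0,0,0,-0.0167,0,0,0,0,0,-0.0167,0,0,0,0,0,-0.005,0,0,0,0,0,0,0,0,0,0,0,0,0,0,0,0,0],
)

```text
time_s: 8.8
tcp_pos: [0.5404, 0.0724, 0.0196]
orientation: [-0.123, -3.139, -0.0]
force: [-0.3, -0.0, -1.0]
grip_width: 0.0146
finger_force: 59.1
```

```bash
python3 -c "
from h import *
rep()"
```

```text
t 8.80 origin mm [ 23.1 153.9] z 19.6 yawerr deg -0.18 tilt [-0.  0.] F [-0.3 -0.1] -1.0 w 0.0146
```

Request:
jog_arm(
  increments=[-0.0025,0,0,0,0,0,-0.0017,0,0,0,0,0,0,0,0,0,0,0,0,0,0,0,0,0],
)

```text
time_s: 9.13
tcp_pos: [0.5426, 0.0726, 0.0199]
orientation: [-0.122, -3.139, -0.0]
force: [0.8, -0.6, -2.2]
grip_width: 0.0147
finger_force: 59.1
```

```bash
python3 -c "
from h import *
rep()"
```

```text
t 9.13 origin mm [ 25.2 154.3] z 19.9 yawerr deg -0.13 tilt [-0.  0.] F [ 0.9 -0.5] -2.2 w 0.0147
```

Converted, -0.0015 m / 0.6 = -0.0025, -0.001 m / 0.6 = -0.0017.

Request:
jog_arm(
  increments=[-0.0025,0,0,0,0,0,-0.0017,0,0,0,0,0,0,0,0,0,0,0,0,0,0,0,0,0],
)

```text
time_s: 9.47
tcp_pos: [0.5454, 0.0725, 0.0199]
orientation: [0.122, 3.139, 0.0]
force: [0.4, -0.8, -0.8]
grip_width: 0.0147
finger_force: 59.1
```

```bash
python3 -c "
from h import *
rep()"
```

```text
t 9.47 origin mm [ 28.1 154.4] z 19.9 yawerr deg -0.13 tilt [0. 0.] F [ 0.5 -0.8] -0.8 w 0.0147
```

Converted, -0.0015 m / 0.6 = -0.0025, -0.001 m / 0.6 = -0.0017.

Request:
jog_arm(
  increments=[-0.0025,0,0,0,0,0,-0.0017,0,0,0,0,0,0,0,0,0,0,0,0,0,0,0,0,0],
)

```text
time_s: 9.8
tcp_pos: [0.5479, 0.0722, 0.0198]
orientation: [0.122, 3.139, 0.0]
force: [0.3, -0.4, -1.6]
grip_width: 0.0147
finger_force: 59.1
```

```bash
python3 -c "
from h import *
rep()"
```

```text
t 9.80 origin mm [ 30.6 154.3] z 19.8 yawerr deg -0.14 tilt [0. 0.] F [ 0.3 -0.4] -1.6 w 0.0147
```

Bay 1 is empty, with no force out to 30 mm. Next I retract, lift and turn to push the plate diagonally in front of bay 1.

Converted, -0.03 m / 0.6 = -0.05, 0.016 m / 0.6 = 0.0267, 0.11 rad / 4 = 0.0275.

Request:
jog_arm(
  increments=[0.0267,0,0,0,0,0,0.0267,0,0,0,0,0,0.0267,0,0,0,0,0,0.0233,0,0,0,0,0,0,0,-0.05,0,0,0,0,0,-0.05,0,0,0.0275,0,0,0,0,0,0.0275,0,0,0,0,0,0.0275,0,0,0,0,0,0.0275,0,0,0,0,0,0.0275],
)

```text
time_s: 10.63
tcp_pos: [0.4861, 0.0771, 0.0803]
orientation: [0.978, 2.984, 0.001]
force: [0.3, -0.3, -1.0]
grip_width: 0.0149
finger_force: 60.0
```

Request:
jog_arm(
  increments=[0,0,0,0,0,0.0293,0,0,0,0,0,0.0293,0,0,0,0,0,0.0293,0,0,0,0,0,0.0293,0,0,0,0,0,0.0293,0,0,0,0,0,0],
)

```text
time_s: 11.13
tcp_pos: [0.486, 0.0771, 0.08]
orientation: [1.793, 2.58, 0.001]
force: [-0.5, 0.1, -0.3]
grip_width: 0.0149
finger_force: 60.0
```

```bash
python3 - <<'E'
from h import *
im=bot.read_camera("side");c=bot.calibration("side")
hsv=cv2.cvtColor(im,cv2.COLOR_RGB2HSV);H,S,V=[hsv[...,i].astype(int) for i in range(3)]
roi=np.zeros(V.shape,bool);roi[290:345,310:360]=1
for k in blobs((S<60)&(V>140)&roi,300):
    w=ray(c,k,.016)[:,:2]
    up=w[w[:,1]<np.median(w[:,1])]
    q=np.linalg.lstsq(np.c_[2*up,np.ones(len(up))],(up**2).sum(1),rcond=None)[0];P=q[:2]
    print("plate",P,np.sqrt(q[2]+P@P),"store",A.T@(P-ORG))
    p=A.T@(P-ORG);u=np.array([-.075,.156])-p;L=np.hypot(*u);u/=L;print("dir",np.degrees(np.arctan2(u[1],u[0])),L);t=p-u*.067;rep(*t,.0198+.05)
E
```

```text
plate [0.49829983 0.19191266] 0.045434710099414674 store [-0.11437577  0.27016466]
dir -70.9705167771318 0.12076431770543629
t 11.18 origin mm [-81.5  76.3] z 80.0 yawerr deg -65.03 tilt [0. 0.] F [-0.3 -0.1] -1.0 w 0.0149
tool shift mm [256.3  58.9  10.2] rz for yaw0 -1.135
```

Converted, 0.036 m / 0.6 = 0.06, 0.0083 m / 0.6 = 0.0138, 0.052 rad / 4 = 0.013.

Request:
jog_arm(
  increments=[0.06,0.0138,0,0,0,0.013,0.06,0.0138,0,0,0,0,0.06,0.0138,0,0,0,0,0.06,0.0138,0,0,0,0,0.06,0.0138,0,0,0,0,0.06,0.0138,0,0,0,0,0.06,0.0138,0,0,0,0,0,0,0,0,0,0],
)

```text
time_s: 11.85
tcp_pos: [0.4638, 0.3411, 0.0802]
orientation: [-1.847, -2.541, -0.009]
force: [1.2, 0.2, -0.4]
grip_width: 0.0149
finger_force: 59.9
```

```bash
python3 -c "
from h import *
rep(-.1388,.3304,.0198)"
```

```text
t 11.85 origin mm [-127.2  336.3] z 80.2 yawerr deg -67.72 tilt [0.003 0.005] F [1.2 0.3] -0.4 w 0.0149
tool shift mm [ -1.3 -13.2  60.3] rz for yaw0 -1.1819
```

Converted, 0.03 m / 0.6 = 0.05, -0.013 m / 0.6 = -0.0217.

Request:
jog_arm(
  increments=[-0.0022,-0.0217,0,0,0,0,0,0,0.05,0,0,0,0,0,0.05,0,0,0,0,0,0,0,0,0],
)

```text
time_s: 12.18
tcp_pos: [0.4509, 0.3289, 0.0171]
orientation: [-1.853, -2.536, 0.004]
force: [-0.6, -0.8, -1.2]
grip_width: 0.0148
finger_force: 63.8
```

```bash
python3 -c "
from h import *
rep(-.1388,.3304,.0198)"
```

```text
t 12.18 origin mm [-139.5  323. ] z 17.1 yawerr deg -67.97 tilt [-0.002 -0.001] F [-0.5 -0.8] -1.2 w 0.0148
tool shift mm [ 6.6  3.5 -2.7] rz for yaw0 -1.1863
```

Request:
jog_arm(
  increments=[-0.0133,0,0,0,0,0,-0.0133,0,0,0,0,0,-0.0167,0,0,0,0,0,-0.0167,0,0,0,0,0,-0.0167,0,0,0,0,0,-0.0167,0,0,0,0,0,-0.0167,0,0,0,0,0,-0.01,0,0,0,0,0,0,0,0,0,0,0],
)

```text
time_s: 12.93
tcp_pos: [0.4735, 0.2594, 0.0199]
orientation: [-1.859, -2.533, 0.001]
force: [0.2, 0.2, -1.6]
grip_width: 0.0149
finger_force: 63.9
```

```bash
cat > pl.py <<'E'
from h import *
im=bot.read_camera("side");c=bot.calibration("side")
hsv=cv2.cvtColor(im,cv2.COLOR_RGB2HSV);H,S,V=[hsv[...,i].astype(int) for i in range(3)]
roi=np.zeros(V.shape,bool);roi[230:350,290:400]=1
m=(S<60)&(V>140)
for k in blobs(m&roi,200):
    if len(k)<40: continue
    w=ray(c,k,.016)[:,:2]; r=cv2.minEnclosingCircle(w.astype(np.float32))
    print("white",k.mean(0),"encl store",A.T@(np.array(r[0])-ORG),r[1])
E
python3 - <<'E'
from pl import *
rep()
E
```

```text
white [321.20547945 290.89041096] encl store [-0.08366397  0.20788979] 0.0478774793446064
white [294.92913386 254.67716535] encl store [0.00448693 0.09230744] 0.10628852248191833
t 12.98 origin mm [-112.2  255.9] z 19.9 yawerr deg -68.22 tilt [-0.  0.] F [ 0.6 -0.4] -0.8 w 0.0148
```

```bash
python3 - <<'E'
from h import *
im=bot.read_camera("side")
cv2.imwrite("pics/s3.png",cv2.resize(im[190:350,250:410,::-1],None,fx=3.7,fy=3.7,interpolation=cv2.INTER_CUBIC))
E
```

```text
(no output)
```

View pics/s3.png

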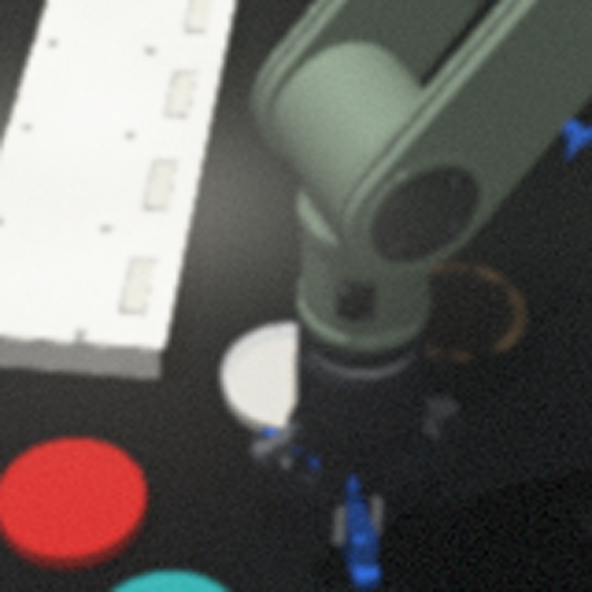

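The plate sits in the fork, partly hidden behind the wrist, which is why the circle fit was off. I continue the push.

Converted, -0.01 m / 0.6 = -0.0167, -0.008 m / 0.6 = -0.0133.

Request:
jog_arm(
  increments=[-0.0133,0,0,0,0,0,-0.0167,0,0,0,0,0,-0.0167,0,0,0,0,0,-0.0167,0,0,0,0,0,-0.0167,0,0,0,0,0,-0.0117,0,0,0,0,0,-0.0067,0,0,0,0,0,0,0,0,0,0,0],
)

```text
time_s: 13.7
tcp_pos: [0.4913, 0.2035, 0.0198]
orientation: [-1.859, -2.533, 0.0]
force: [0.1, -0.0, -1.8]
grip_width: 0.0151
finger_force: 63.9
```

```bash
python3 -c "
from h import *
rep()"
```

```text
t 13.70 origin mm [-90.2 200.9] z 19.8 yawerr deg -68.23 tilt [-0. -0.] F [0.1 0. ] -1.8 w 0.0151
```

Request:
jog_arm(
  increments=[0.0167,0,0,0,0,0,0.0333,0,0,0,0,0,0.0333,0,0,0,0,0,0,0,-0.05,0,0,0,0,0,-0.05,0,0,0,0.0667,0,0,0,0,0,0.0667,0,0,0,0,0,0,0,0,0,0,0],
)

```text
time_s: 14.37
tcp_pos: [0.4504, 0.3353, 0.0809]
orientation: [-1.851, -2.537, -0.009]
force: [0.8, -0.5, -1.9]
grip_width: 0.0144
finger_force: 63.9
```

```bash
python3 - <<'E'
from pl import *
rep()
E
```

```text
white [321.8021978  275.15384615] encl store [-0.0704552   0.15401487] 0.04928165301680565
white [294.93700787 254.67716535] encl store [0.00448693 0.09230744] 0.10628852248191833
t 14.42 origin mm [-140.1  326.6] z 80.2 yawerr deg -67.85 tilt [0.001 0.002] F [-0.1 -0.8] -1.7 w 0.0149
```

Careful with the scale: shifts go in shares of 0.6 m and turns go in shares of 4 rad. That gives: -0.118 rad / 4 = -0.0295.

Request:
jog_arm(
  increments=[0,0,0,0,0,-0.0295,0,0,0,0,0,-0.0295,0,0,0,0,0,-0.0295,0,0,0,0,0,-0.0295,0,0,0,0,0,-0.0295,0,0,0,0,0,-0.0295,0,0,0,0,0,-0.0295,0,0,0,0,0,-0.0295,0,0,0,0,0,-0.0295,0,0,0,0,0,-0.0295],
)

```text
time_s: 15.25
tcp_pos: [0.4513, 0.3282, 0.0794]
orientation: [-0.124, -3.138, 0.001]
force: [-0.5, 1.0, -0.9]
grip_width: 0.0149
finger_force: 63.9
```

```bash
python3 -c "
from h import *
rep(-.145,.156,.080)"
```

```text
t 15.25 origin mm [-85.  402.3] z 79.4 yawerr deg -0.19 tilt [-0.001 -0.001] F [-0.6  1. ] -0.9 w 0.0149
tool shift mm [  59.1 -246.5   -0.3] rz for yaw0 -0.0034
```

Converted, -0.035 m / 0.6 = -0.0583, 0.0085 m / 0.6 = 0.0142, -0.003 rad / 4 = -0.0008.

Request:
jog_arm(
  increments=[0.0142,-0.0583,0,0,0,-0.0008,0.0142,-0.0583,0,0,0,0,0.0142,-0.0583,0,0,0,0,0.0142,-0.0583,0,0,0,0,0.0142,-0.0583,0,0,0,0,0.0142,-0.0583,0,0,0,0,0.0142,-0.0583,0,0,0,0,0,0,0,0,0,0],
)

```text
time_s: 15.92
tcp_pos: [0.3678, 0.0848, 0.0792]
orientation: [-0.134, -3.133, 0.004]
force: [-0.5, 0.9, -2.0]
grip_width: 0.0146
finger_force: 63.8
```

```bash
python3 - <<'E'
from pl import *
rep(-.145,.156,.0198)
E
```

```text
white [321.62222222 275.04444444] encl store [-0.07028955  0.15386829] 0.04927806183695793
white [294.890625 254.921875] encl store [0.00429263 0.09400683] 0.10796564072370529
t 15.97 origin mm [-147.8  154.8] z 79.6 yawerr deg -0.61 tilt [-0.002 -0.001] F [1.1 0.8] -0.9 w 0.0147
tool shift mm [-2.9  1.3 59.8] rz for yaw0 -0.0107
```

Converted, 0.03 m / 0.6 = 0.05, 0.001 m / 0.6 = 0.0017, -0.009 rad / 4 = -0.0023.

Request:
jog_arm(
  increments=[0,0.0017,0.05,0,0,-0.0023,0,0,0.05,0,0,0,0,0,0,0,0,0],
)

```text
time_s: 16.22
tcp_pos: [0.3705, 0.0903, 0.0169]
orientation: [-0.113, -3.133, 0.002]
force: [-0.3, 0.4, -1.0]
grip_width: 0.0146
finger_force: 64.8
```

```bash
python3 -c "
from h import *
rep(-.125,.156,.0195)"
```

```text
t 16.22 origin mm [-147.6  159.5] z 16.9 yawerr deg 0.17 tilt [-0.006 -0.001] F [-0.4  0.3] -1.0 w 0.0146
tool shift mm [-22.6  -3.5  -2.7] rz for yaw0 0.003
```

```bash
python3 - <<'E'
from h import *
im=bot.read_camera("wrist");cv2.imwrite("pics/w4.png",im[:,:,::-1])
E
```

```text
(no output)
```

View pics/w4.png

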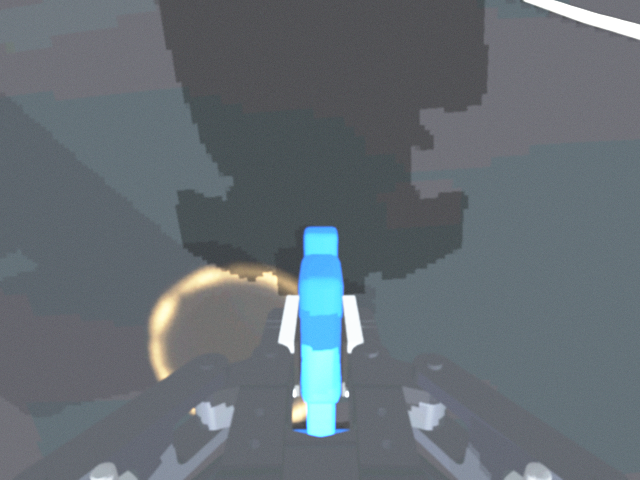

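The pusher still sits squarely in the grip (tail at (320,227)). Now I push the plate to the mouth of bay 1.

Converted, -0.009 m / 0.6 = -0.015, -0.006 m / 0.6 = -0.01, 0.003 rad / 4 = 0.0008.

Request:
jog_arm(
  increments=[-0.0083,-0.0058,-0.0033,0,0,0.0008,-0.015,0,0,0,0,0,-0.015,0,0,0,0,0,-0.0133,0,0,0,0,0,-0.01,0,0,0,0,0,-0.0067,0,0,0,0,0,0,0,0,0,0,0,0,0,0,0,0,0],
)

```text
time_s: 16.93
tcp_pos: [0.4131, 0.0836, 0.0218]
orientation: [-0.119, -3.139, -0.0]
force: [0.0, -0.6, -1.1]
grip_width: 0.0145
finger_force: 64.8
```

```bash
python3 - <<'E'
from pl import *
rep(-.1,.156,.0195)
E
```

```text
white [303.5049505 262.4950495] encl store [-0.01704003  0.09579421] 0.1178460493683815
t 16.98 origin mm [-105.1  155.6] z 21.7 yawerr deg -0.03 tilt [-0.001 -0.   ] F [-0.3 -0.4] -1.0 w 0.015
tool shift mm [-5.1  0.4  2.2] rz for yaw0 -0.0005
```

Converted, -0.008 m / 0.6 = -0.0133, 0.002 m / 0.6 = 0.0033.

Request:
jog_arm(
  increments=[-0.0083,0,0.0033,0,0,0,-0.0133,0,0,0,0,0,-0.0133,0,0,0,0,0,-0.0133,0,0,0,0,0,-0.01,0,0,0,0,0,0,0,0,0,0,0],
)

```text
time_s: 17.48
tcp_pos: [0.4504, 0.0811, 0.0199]
orientation: [0.12, 3.137, 0.001]
force: [0.5, -0.3, -1.7]
grip_width: 0.0146
finger_force: 64.8
```

```bash
python3 -c "
from h import *
rep(0,.156,.0195)"
```

```text
t 17.48 origin mm [-67.3 155.9] z 19.9 yawerr deg -0.04 tilt [0.003 0.   ] F [ 0.6 -0.3] -1.7 w 0.0146
tool shift mm [-67.3   0.1   0.6] rz for yaw0 -0.0008
```

Request:
jog_arm(
  increments=[-0.01,0,0,0,0,0,-0.0133,0,0,0,0,0,-0.0133,0,0,0,0,0,-0.0133,0,0,0,0,0,-0.0133,0,0,0,0,0,0,0,0,0,0,0],
)

```text
time_s: 17.98
tcp_pos: [0.4885, 0.0782, 0.02]
orientation: [0.119, 3.136, 0.001]
force: [0.1, 0.5, -1.8]
grip_width: 0.0149
finger_force: 64.8
```

```bash
python3 -c "
from h import *
rep(0.02,.156,.0195)"
```

```text
t 17.98 origin mm [-29.  155.9] z 20.0 yawerr deg -0.04 tilt [0.003 0.   ] F [0.1 0.5] -1.8 w 0.0149
tool shift mm [-49.    0.1   0.7] rz for yaw0 -0.0007
```

Converted, -0.008 m / 0.6 = -0.0133, -0.006 m / 0.6 = -0.01.

Request:
jog_arm(
  increments=[-0.01,0,0,0,0,0,-0.0133,0,0,0,0,0,-0.0133,0,0,0,0,0,-0.0133,0,0,0,0,0,-0.0133,0,0,0,0,0,-0.0083,0,0,0,0,0,0,0,0,0,0,0],
)

```text
time_s: 18.57
tcp_pos: [0.5306, 0.0748, 0.0199]
orientation: [0.119, 3.137, 0.001]
force: [0.4, -0.6, -1.8]
grip_width: 0.0145
finger_force: 64.7
```

```bash
python3 -c "
from h import *
rep()"
```

```text
t 18.57 origin mm [ 13.1 155.8] z 19.9 yawerr deg -0.04 tilt [0.002 0.   ] F [ 0.4 -0.6] -1.8 w 0.0145
```

Request:
jog_arm(
  increments=[-0.005,0,0,0,0,0,-0.005,0,0,0,0,0,-0.0033,0,0,0,0,0,0,0,0,0,0,0,0,0,0,0,0,0],
)

```text
time_s: 18.98
tcp_pos: [0.5369, 0.0743, 0.0198]
orientation: [0.119, 3.139, 0.0]
force: [0.0, -0.6, -2.5]
grip_width: 0.0147
finger_force: 64.7
```

```bash
python3 -c "
from h import *
rep()"
```

```text
t 18.98 origin mm [ 19.5 155.7] z 19.8 yawerr deg -0.02 tilt [0. 0.] F [ 0.1 -0.6] -2.5 w 0.0147
```

Converted, -0.0015 m / 0.6 = -0.0025, -0.001 m / 0.6 = -0.0017.

Request:
jog_arm(
  increments=[-0.0025,0,0,0,0,0,-0.0025,0,0,0,0,0,-0.0017,0,0,0,0,0,0,0,0,0,0,0,0,0,0,0,0,0],
)

```text
time_s: 19.4
tcp_pos: [0.5409, 0.074, 0.0198]
orientation: [0.119, 3.139, 0.0]
force: [0.6, 0.1, -1.7]
grip_width: 0.0149
finger_force: 64.7
```

```bash
python3 -c "
from h import *
rep()"
```

```text
t 19.40 origin mm [ 23.5 155.7] z 19.8 yawerr deg -0.02 tilt [0. 0.] F [0.6 0.2] -1.7 w 0.0149
```

Request:
jog_arm(
  increments=[-0.0017,0,0,0,0,0,-0.0008,0,0,0,0,0,0,0,0,0,0,0,0,0,0,0,0,0],
)

```text
time_s: 19.73
tcp_pos: [0.5416, 0.0739, 0.0197]
orientation: [-0.119, -3.138, 0.0]
force: [-2.7, 1.2, -1.2]
grip_width: 0.0148
finger_force: 64.9
```

```bash
python3 -c "
from h import *
rep()"
```

```text
t 19.73 origin mm [ 24.2 155.7] z 19.7 yawerr deg -0.02 tilt [-0.001  0.   ] F [-2.7  0.9] -1.2 w 0.0148
```

The plate meets its pad at 2.7 N. I press 1 mm more, withdraw, then lay the pusher down.

Converted, -0.001 m / 0.6 = -0.0017.

Request:
jog_arm(
  increments=[-0.0017,0,0,0,0,0,0,0,0,0,0,0,0,0,0,0,0,0],
)

```text
time_s: 19.98
tcp_pos: [0.5422, 0.0738, 0.0196]
orientation: [-0.119, -3.137, 0.0]
force: [-3.7, 0.1, 0.4]
grip_width: 0.0149
finger_force: 65.0
```

Request:
jog_arm(
  increments=[0.0067,0,0,0,0,0,0.0167,0,0,0,0,0,0.025,0,0,0,0,0,0.025,0,0,0,0,0,0.025,0,0,0,0,0,0.025,0,0,0,0,0,0.0167,0,0,0,0,0,0,0,0.0028,0,0,0,0,0,0,0,0,0],
)

```text
time_s: 20.73
tcp_pos: [0.4599, 0.0803, 0.0183]
orientation: [0.118, 3.138, 0.001]
force: [0.5, 0.0, -1.1]
grip_width: 0.0149
finger_force: 64.8
```

```bash
python3 -c "
from h import *
rep()"
```

```text
t 20.73 origin mm [-57.8 155.9] z 18.3 yawerr deg -0.0 tilt [0.002 0.   ] F [0.5 0.1] -1.1 w 0.0149
```

Request:
jog_arm(
  increments=[0,0,0,0,0,0,0,0,0,0,0,0,0,0,0,0,0,0,0,0,0,0,0,0],
  aperture=0.05,
)

```text
time_s: 21.07
tcp_pos: [0.4603, 0.0801, 0.0182]
orientation: [0.119, 3.138, 0.0]
force: [0.5, 1.3, 0.1]
grip_width: 0.0499
finger_force: 0.0
```

Request:
jog_arm(
  increments=[0,0,-0.025,0,0,0,0,0,-0.05,0,0,0,0,0,-0.0667,0,0,0,0,0,-0.0667,0,0,0,0.0667,0,0,0,0,0,0.05,0,0,0,0,0,0,0,0,0,0,0,0,0,0,0,0,0],
)

```text
time_s: 21.73
tcp_pos: [0.3887, 0.0854, 0.1434]
orientation: [0.118, 3.139, 0.0]
force: [0.7, -0.4, -0.3]
grip_width: 0.0497
finger_force: 0.0
```

```bash
python3 - <<'E'
from h import *
im=bot.read_camera("wrist");cv2.imwrite("pics/w5.png",im[:,:,::-1])
im=bot.read_camera("side");cv2.imwrite("pics/s5.png",cv2.resize(im[165:345,225:430,::-1],None,fx=3.3,fy=3.3,interpolation=cv2.INTER_CUBIC))
E
```

```text
(no output)
```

View pics/w5.png

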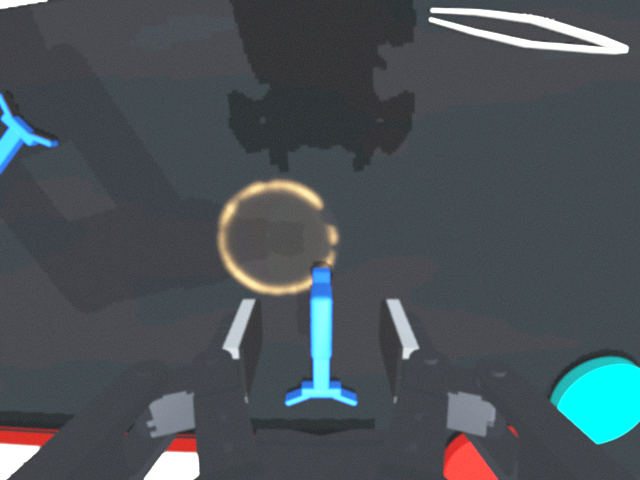

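View pics/s5.png

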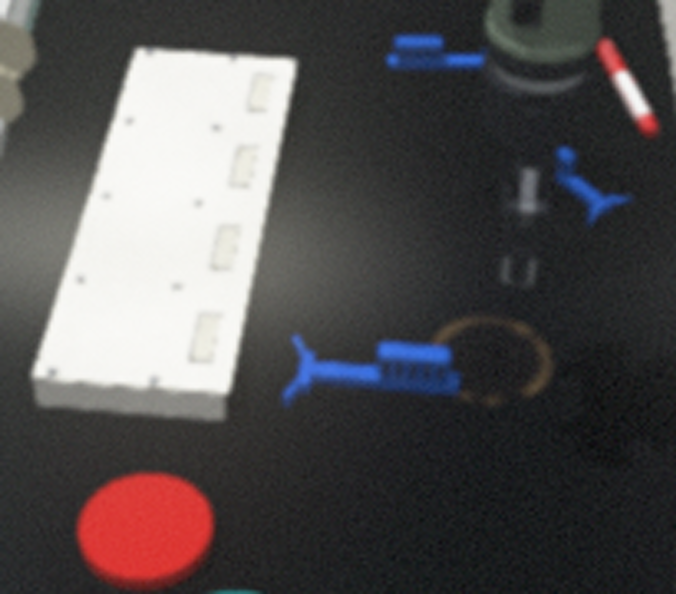

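The pusher lies flat at about (370,370) in the side crop, and the plate has gone into the store. I'll use the last picture to check the flaps.

Converted, -0.035 m / 0.6 = -0.0583, -0.03 m / 0.6 = -0.05.

Request:
jog_arm(
  increments=[0,-0.0333,-0.0583,0,0,0,0,-0.0333,-0.0583,0,0,0,0,-0.0333,-0.0333,0,0,0,0,-0.05,0,0,0,0,0,-0.05,0,0,0,0,0,0,0,0,0,0,0,0,0,0,0,0],
)

```text
time_s: 22.42
tcp_pos: [0.3815, -0.0354, 0.233]
orientation: [0.125, 3.139, 0.001]
force: [0.2, 0.5, -0.7]
grip_width: 0.0499
finger_force: 0.0
```

```bash
python3 - <<'E'
from h import *
c=bot.calibration("wrist");im=bot.read_camera("wrist")
for n,y in enumerate((.156,.052,-.052,-.156),1):
    for z in (.006,.016): 
        w=np.r_[ORG+A@[0,y],z];print(n,z,proj(c,w)[0].round())
cv2.imwrite("pics/w6.png",im[:,:,::-1])
E
```

```text
1 0.006 [421. 375.]
1 0.016 [423. 381.]
2 0.006 [335. 376.]
2 0.016 [335. 382.]
3 0.006 [249. 376.]
3 0.016 [247. 382.]
4 0.006 [163. 376.]
4 0.016 [160. 381.]
```

View pics/w6.png

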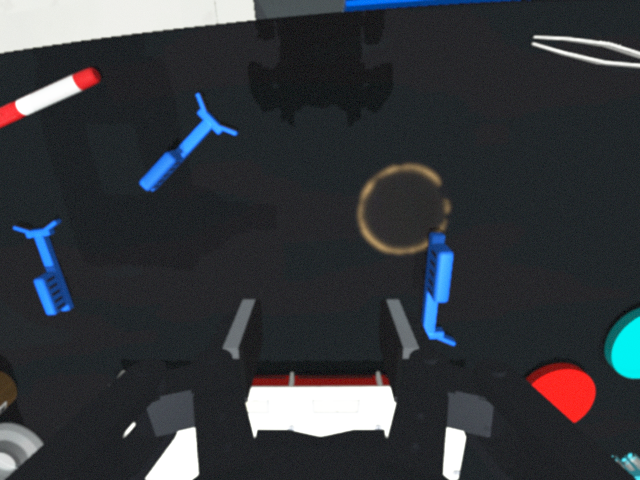

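The flap between the fingers (320,380) hangs red and shut, but flap 1 at about (421,378) is hidden by a finger. I shift sideways and check it by colour.

Converted, 0.035 m / 0.6 = 0.0583, 0.02 m / 0.6 = 0.0333.

Request:
jog_arm(
  increments=[0,0.0583,0,0,0,0,0,0.0583,0,0,0,0,0,0.0583,0,0,0,0,0,0.0333,0,0,0,0,0,0,0,0,0,0,0,0,0,0,0,0],
)

```text
time_s: 22.97
tcp_pos: [0.39, 0.0921, 0.2327]
orientation: [-0.112, -3.139, 0.0]
force: [0.1, -0.7, 1.1]
grip_width: 0.0499
finger_force: 0.0
```

```bash
python3 - <<'E'
from h import *
c=bot.calibration("wrist");im=bot.read_camera("wrist")
hsv=cv2.cvtColor(im,cv2.COLOR_RGB2HSV);H,S,V=[hsv[...,i].astype(int) for i in range(3)]
red=((H<8)|(H>172))&(S>120)&(V>50)
for y in np.arange(-.06,.205,.013):
    p=proj(c,np.r_[ORG+A@[0,y],.012])[0].round().astype(int); print(round(y,3),p,red[p[1]-10:p[1]+16,p[0]].sum() if 0<=p[0]<640 else '-')
E
```

```text
-0.06 [134 378] 0
-0.047 [145 379] 0
-0.034 [155 379] 0
-0.021 [166 379] 0
-0.008 [176 379] 0
0.005 [187 380] 0
0.018 [198 380] 0
0.031 [209 380] 0
0.044 [220 380] 0
0.057 [230 380] 0
0.07 [241 380] 0
0.083 [252 380] 6
0.096 [263 381] 10
0.109 [274 381] 10
0.122 [285 381] 10
0.135 [296 381] 10
0.148 [307 381] 9
0.161 [318 381] 9
0.174 [329 381] 8
0.187 [340 381] 10
0.2 [351 381] 11
```

Flap 1's red face shows at full height along its whole width, as flap 2's does, so it is shut. I'm handing in.

```bash
python3 -c "
from rig import bot
print(bot.close_job())"
```

```text
the job is handed in; nothing more can be done
None
```

I handed the job in: bays 3 and 2 were felt occupied and bay 1 empty, the loose plate is home in bay 1 with its flap shut behind it, and the pusher lies flat on the worktop; no verdict came back.

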